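Free the pawl of a ski-tuning stand with the shoehorn and lower its saddle

ROBOT

A 6-joint arm with a two-finger parallel gripper is mounted at the origin on the work surface. World frame = base frame: x ahead of the robot, y to its left, z up, the work surface at z = 0. Lengths are in m, angles in rad, forces in N, time in s.
With the tool pointing down it reaches from about 0.425 to 0.95 m from the base axis. Payload 3.5 kg.
Tool frame: the origin (TCP) lies on the centre line of the jaws, within the pads' length; the fingertips stand 19 mm ahead of it and the grasp point (between the pads) is the TCP; z points along the fingers, y is the direction in which the jaws open and shut (so a half turn about z gives the same grasp; the last joint's range is limited). The gripper opens to 85 mm and grips with 20 to 120 N. Pads are 22 mm wide; open, the fingers measure 114 mm over their backs; the gripper's body (76 mm by 85 mm) begins 54 mm behind the grasp point. The pads swing forward as they close: fully open they stand 13 mm farther back than shut.
Start: joints at [1.165, 0.286, 1.577, -0, 1.279, -0.15], TCP at [0.171, 0.653, 0.25] pointing down, gripper open.
Joint ranges: [-2.77, 2.77], [-0.9, 2.22], [0.21, 2.48], [-1.53, 4.67], [0.24, 2.81], [-2.84, 2.84]. Speed limits (rad/s): [2.79, 2.79, 3.14, 3.14, 3.14, 3.14].

INTERFACE

Orientations are given as a unit quaternion [w, x, y, z].
In Python, from rig import manip gives the robot as it stands. The module is installed in compiled form; this text tells all that it offers.
- The arm moves only by the tool play_rows, never from a script. Its argument "increments" is a list of rows, each a list of 3 entries, a list of its own where there are three numbers: the shift along the world's x, y, z in mm, then the turn about the world's z in degrees, then the finger opening in mm, from 0 to 85.4. A call has exactly 5 rows; each row is the pose to reach, as a shift and turn from the pose commanded when the call began; what a row does not reach only later rows make up. A row lasts 1/8 s, in which the tool goes at most 62.5 mm and 10.7 degrees, less where a joint would pass 70% of its speed; a pose out of reach is approached as far as the arm can. A call with a gripper value outside its range is refused whole. The fingers move at their own pace and stop on an object; "squeeze" is the grip in N (left out, the last holds). Time passes only in rows, so rows that repeat a pose let the fingers close, or fill a call up. It gives the time, the measured TCP pose, the force and the opening at its end, in the units of the state.
- manip.get_state(): the state, without advancing time (a new reading comes with each control period).
- manip.read_camera(name): name is "scene" or "top" or "wrist"; returns the picture (480x640x3 uint8, red, green, blue); there is no depth.
- manip.calibration(name): a dict with "mtx" (3x3 intrinsics, pixels), "xyz" and "orientation" of the camera in the world. Camera axes: x right, y up, looking along -z (the intrinsics and any distortion apply to the point x, -y, -z); pixel columns grow to the right and rows downward; lengths in m; the calibration is good to about 2 mm. The wrist camera is an equidistant fisheye: a pixel r from the principal point sees the ray r / f radians off the axis. A picture is of the moment at which its call begins: read the wrist's pose just before it. calibration takes no time and is no camera call; for the wrist camera it gives the pose at the moment of the call.
- manip.finish_job(): hands the job in, once; it reports no verdict.
The state is a dict: "time": time; "joint_pos": joint angles; "dq": joint speeds; "joint_efforts": joint torques, N m; "eef_pos": TCP position; "tool_rot": TCP orientation; "force": force on the tool from outside, world axes, zero at the start; "wrist_torque": the same for the moment, N m; "finger_gap": opening from 0.0 (shut) to 1.0 (fully open).
Only numpy, scipy, OpenCV 4.12 (cv2) and the standard library are available. Lean on these libraries where they do the work, as an engineer would, in place of code of your own. Each camera call takes 0.05 s, during which the arm holds its last target. There are 200 camera calls.

TASK

The ski-tuning stand is still jacked up: slip the steel shoehorn's round handle under the stand's pawl from the side and, without forcing anything (under 8 N), swing the pawl over until it lies right back on its stop, touching it with nothing but the shoehorn. Lay the shoehorn down clear of the stand, then press the saddle slowly down by its top until it lands on its end stop and hold it down there with about 12 N, never 20, for a second so that its brake sets. Leave the other things on the shelf alone.

Things in the scene. Friction and masses are not known exactly. Their poses are not given: they have to be found in the camera images.
- stand: Steel ski-tuning stand fixed to the shelf. Origin: under its foot, at the post; z up, +x to the pawl side (roughly away from the robot), y across. Foot x -70 to +80, y +-55, 12 mm high. Upright open channel, z 12 to 115 mm: two rigid side plates, |y| 16 to 24 mm, with straight upright front edges at x = +20 mm, flush with the teeth tips. In front, the pawl bracket.
- pawl (a joint): Turn of the pawl (rad): 0 engaged, leaning 35 degrees from upright towards the post, nose below a tooth; grows as it swings out to the stand's +x; 0.61 upright; 1.75 laid back on its stop. Stiff pivot (0.06 N m): it stays where left. Pivot axis along y at x 46 mm on the stand, 1 mm below the ledge top; boss radius 8 mm. A handle under the pawl carries it round on an arc about the pivot.
- saddle (a joint): Height (m) of saddle and toothed post: starts near 0.05, moves vertically only. A brake holds it up; with the pawl laid back it goes down under an extra 2 to 6 N on its top, until its underside lands on the end stop, a rubber-tipped fork (about 4 N/mm) clamped to the channel's sides: anywhere from 0.004 to 0.018 on this joint, not measured; feel or look for it. Pawl engaged, it locks within 20 mm.
- saddle_top (a point): Centre of the saddle's flat rubber top, 154 mm above the shelf at joint value 0. The saddle is 64 mm (x) by 90 mm (y), 17 mm thick, with end lips 4 mm high at |y| 37 to 45 mm. Its brake sets when it is held down on the end stop with about 12 N (8 to 20 will do) for a second (half is enough).
- shoehorn: Steel shoehorn, 330 mm, about 0.15 kg, level across two rests. Origin: on its axis, mid grip, 50 mm above the shelf; +x to the round handle end. Flat-sided grip: x +-40 mm, 12 wide, 16 high. Round handle: 12 mm diameter, x 40 to 135 mm. Blade: x -95 to -195 mm, 38 wide. Its starting place is where to lay it back; flat on the shelf clear of the stand is as good.
- shoehorn_tip (a point): Rounded end of the handle, on its axis, 135 mm from the grip's middle. The handle goes along the stand's y into the three-cornered opening between ledge, plate edges and engaged pawl (a 6 mm thick bar, |y| under 8, 57 mm long): handle axis 6 to 10 mm above the ledge, 6 to 8 mm off the plate edges. The pawl gives. Pivot cheeks: |y| 10 to 14, x 41 to 55 mm, 5 mm above the ledge.
- boot_brush: Bystander: plastic boot brush 140 x 45 x 41 mm, origin under its middle. Leave alone.
- wax_tin: Bystander: closed round tin 76 mm across, 28 mm high, origin under its middle. Leave alone.
- headlamp: Bystander: headlamp about 50 x 64 x 40 mm, origin under its middle. Leave alone.
- carabiner: Bystander: aluminium carabiner about 110 x 54 x 10 mm lying flat, origin under its middle. Leave alone.
- rests: Fixed wooden holder of the shoehorn, origin under its middle, x along the shoehorn. Foot 190 x 50 x 10 mm; two uprights at x +75 and -65 mm, 12 mm thick, 36 mm wide; the shoehorn lies on them at 44 mm, between lips (18 mm apart) that reach 52 mm.
- plate_edge (a point): Point midway between the side plates' front edges, 69 mm above the shelf. From it the bracket's flat ledge runs out: x +20 to +42 mm on the stand, |y| to 30 mm. The bracket is bolted in slots: its ledge top is anywhere from 55 to 70 mm above the shelf and is not measured; feel or look for it. Bracket and plates are rigid.
Not all that is in view belongs to the job. Of the things shaped like the stand, the steel one is meant.

How it is judged:
On the way, in this order (a step that is already met when the one before it is completed fails the run):
1. the pawl lies back while the saddle is still up (value of joint pawl above 1.55 rad and value of joint saddle above 0.03 m), for 0.2 s.
2. the shoehorn is laid down clear of the stand, the saddle still up (height (world z) of shoehorn below 0.06 m and linear speed of shoehorn below 0.02 m/s and contact force between the fingers and shoehorn below 0.1 N and contact force between shoehorn and stand below 0.1 N and value of joint saddle above 0.03 m), for 0.2 s.
3. the saddle stands still on its end stop, held down with over 8 N (value of joint saddle below 0.021 m and velocity of joint saddle above -0.003 m/s and contact force between the fingers and saddle above 8 N), for 0.5 s.
At the end, for the whole second after the job is handed in: The pawl lies back (over 1.55 rad), the saddle is down on its end stop (joint below 0.021 m), the shoehorn lies at rest on its rests or the shelf (origin below 60 mm), not touching the stand (value of joint pawl above 1.55 rad and value of joint saddle below 0.021 m and height (world z) of shoehorn below 0.06 m and linear speed of shoehorn below 0.02 m/s and contact force between shoehorn and stand below 0.1 N).
It fails at once if the shoehorn pushes any part of the stand with more than 8 N (contact force between shoehorn and stand above 8 N).
It fails at once if the pawl is touched by fingers or arm (contact force between any of the fingers, the arm and pawl above 0.3 N).
It fails at once if the saddle is pressed with more than 20 N (contact force between any of the fingers, the arm and saddle above 20 N).
It fails at once if the saddle comes down faster than 0.15 m/s (velocity of joint saddle below -0.15 m/s).
It fails at once if a bystander is moved more than 15 mm (distance of any of boot_brush, wax_tin, headlamp, carabiner from where it was at the start of the episode above 0.015 m).
It also fails if it takes over 72 s, if anything falls off the work surface, if the arm or the gripper's body presses on something with over 40 N, if the wrist force passes 120 N, or if a joint passes its speed limit or range.

## Working session

There is one attempt and no reset: what is moved stays moved. The work goes in short steps, Python scripts to look and compute and a tool call to move; the robot and the scene stay as the last step left them, time stands still between calls to the robot, and variables do not carry over. Pictures are saved under pics/ and viewed, about 8 in all and at most 12, crops included, and the job is handed in when it is done.

Besides the shell and the picture viewer there is one more tool, called after "Call:" in YAML: its name, and indented under it one key for each argument. play_rows: Moves the arm, as the interface text tells. Its arguments: {"type":"object","properties":{"increments":{"type":"array","items":{"type":"array"}},"squeeze":{"type":"number"}},"required":["increments"]}

```bash
mkdir -p pics; python3 - <<'E'
from rig import manip
import cv2,numpy as np
np.set_printoptions(precision=4,suppress=True)
s=manip.get_state();print(s)
for n in("scene","top","wrist"):
    print(n,manip.calibration(n)); cv2.imwrite(f"pics/{n}0.png",manip.read_camera(n)[:,:,::-1])
E
```

```text
{'time': 0.0, 'joint_pos': array([ 1.165 ,  0.2872,  1.5782,  0.    ,  1.2786, -0.15  ]), 'dq': array([-0.0005, -0.0011, -0.0003,  0.0001,  0.0011,  0.    ]), 'joint_efforts': array([ -0.0009, -40.5973, -29.2632,  -0.0002,   0.0058,  -0.    ]), 'eef_pos': array([0.1705, 0.6525, 0.2489]), 'tool_rot': array([-0.0003,  0.1275,  0.9918, -0.0011]), 'force': array([-0.5305,  0.5654, -0.0442]), 'wrist_torque': array([-0.0182, -0.0206,  0.0184]), 'finger_gap': 0.9981229526542136}
scene {'mtx': array([[458.4617,   0.    , 317.3102],
       [  0.    , 458.4617, 242.7186],
       [  0.    ,   0.    ,   1.    ]]), 'xyz': array([1.2288, 0.7139, 0.7951]), 'orientation': array([0.371 , 0.181 , 0.3986, 0.819 ])}
top {'mtx': array([[478.595 ,   0.    , 326.7356],
       [  0.    , 478.595 , 238.8866],
       [  0.    ,   0.    ,   1.    ]]), 'xyz': array([0.4543, 0.1498, 1.1201]), 'orientation': array([-0.703 , -0.0342,  0.0467,  0.7088])}
wrist {'mtx': array([[371.6483,   0.    , 325.8427],
       [  0.    , 371.6483, 239.495 ],
       [  0.    ,   0.    ,   1.    ]]), 'xyz': array([0.097 , 0.6719, 0.372 ]), 'orientation': array([ 0.7826, -0.1194, -0.0909,  0.6041])}
```

View pics/scene0.png

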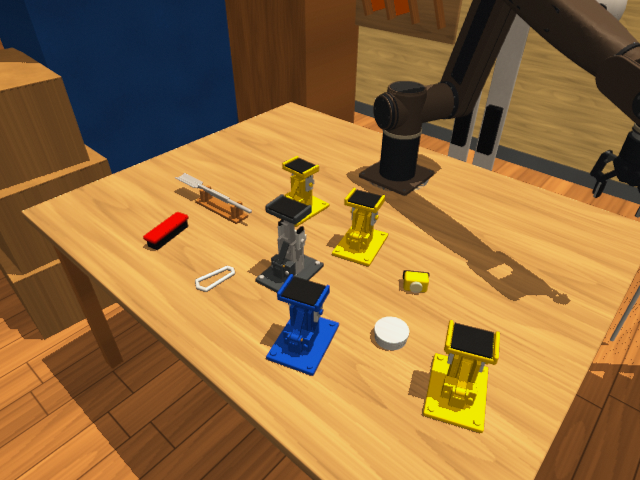

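View pics/top0.png

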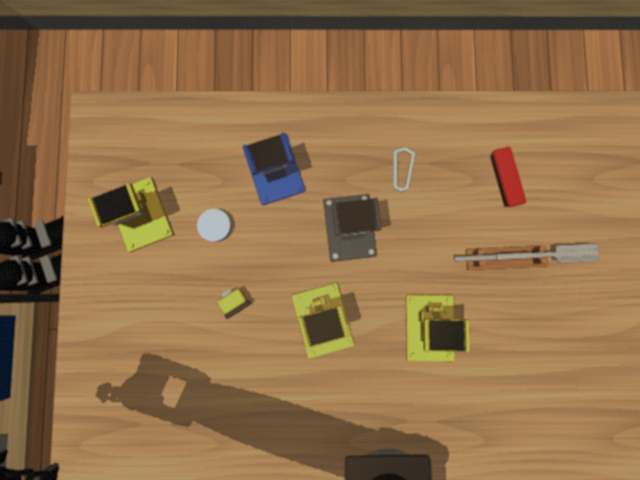

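Steel stand: foot around (350,228) in the top view, pawl side facing up in that image (+x world). The shoehorn is at (455..597, 255), with its handle end to the left (+y). I'll zoom in to measure.

```bash
python3 - <<'E'
import cv2,numpy as np
t=cv2.imread("pics/top0.png");s=cv2.imread("pics/scene0.png")
def c(im,x0,y0,w,h,k):
    o=cv2.resize(im[y0:y0+h,x0:x0+w],None,fx=k,fy=k,interpolation=cv2.INTER_CUBIC)
    for i in range(0,w,10): cv2.line(o,(i*k,0),(i*k,6),(0,255,0),1); cv2.putText(o,str(x0+i),(i*k,16),0,.33,(0,255,0),1)
    for i in range(0,h,10): cv2.line(o,(0,i*k),(6,i*k),(0,255,0),1); cv2.putText(o,str(y0+i),(8,i*k+4),0,.33,(0,255,0),1)
    return o
C=np.zeros((600,800,3),np.uint8)
def put(o,x,y): C[y:y+o.shape[0],x:x+o.shape[1]]=o
put(c(t,318,186,64,80,5),0,0); put(c(s,250,190,80,105,5)[:600-0],330,0) if False else put(c(s,250,192,78,100,4),330,0)
put(c(t,448,238,156,36,5),0,405)
cv2.imwrite("pics/z1.png",C)
E
```

```text
(no output)
```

View pics/z1.png

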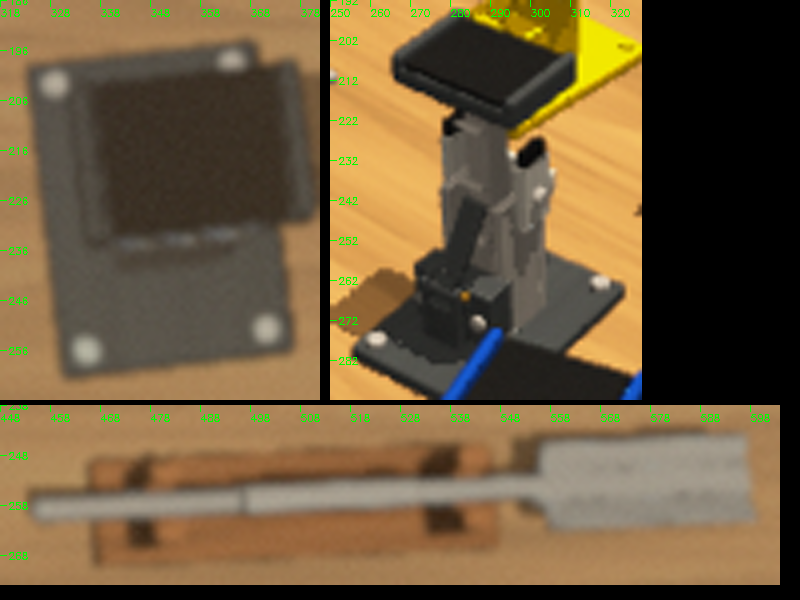

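```bash
cat > h.py <<'E'
from rig import manip
import cv2,numpy as np
from scipy.spatial.transform import Rotation as R
from scipy.optimize import least_squares
np.set_printoptions(precision=4,suppress=True)
def cam(n):
    c=manip.calibration(n);q=np.r_[c["orientation"][1:],c["orientation"][0]]
    return n,c["mtx"],np.array(c["xyz"]),R.from_quat(q).as_matrix()
def proj(c,P):
    n,K,t,M=c;p=(np.atleast_2d(P)-t)@M*[1,-1,-1]
    if n=="wrist":
        r=np.hypot(p[:,0],p[:,1])+1e-12;th=np.arctan2(r,p[:,2]);p=np.c_[p[:,:2]/r[:,None]*th[:,None],np.ones(len(p))]
    else: p=p/p[:,2:]
    return (p@K.T)[:,:2]
def place(x,y,a,L):
    c,s=np.cos(a),np.sin(a);L=np.atleast_2d(L)
    return np.c_[x+c*L[:,0]-s*L[:,1],y+s*L[:,0]+c*L[:,1],L[:,2]]
def fit(obs,x0):
    def f(v): return np.concatenate([(proj(c,place(*v,L))-px).ravel() for c,L,px in obs])
    r=least_squares(f,x0,loss="soft_l1");return r.x,r.fun
E
python3 - <<'E'
from h import *
T,S=cam("top"),cam("scene")
k=1e-3
obs=[(T,np.array([[80,55,12],[-70,55,12],[-70,-55,12],[80,-55,12]])*k,np.array([[323.6,199],[331,261.6],[377,256.4],[368.8,194.4]])),
 (S,np.array([[80,-55,12],[-70,55,12]])*k,np.array([[256,279.5],[324,264.5]]))]
v,f=fit(obs,[.48,.1,0]);print("stand",v,np.degrees(v[2]),f)
h=[(T,np.array([[135,0,50],[40,0,50],[-95,0,50],[-195,0,50]])*k,np.array([[454,258.6],[497,257.5],[556,255.3],[598.4,253.3]]))]
w,f=fit(h,[.4,-.2,1.57]);print("horn",w,np.degrees(w[2]),f)
r=[(T,np.array([[95,25,10],[95,-25,10],[-95,-25,10],[-95,25,10]])*k,np.array([[467.5,270.5],[466,249.5],[547,247.5],[547.5,267]]))]
z,f=fit(r,[.4,-.2,1.57]);print("rests",z,np.degrees(z[2]),f)
for n,L in [("edge",[20,0,69]),("insert",[27,-120,70]),("top",[0,0,200])]: print(n,place(*v,np.array(L)*k))
E
```

```text
stand [0.6029 0.0753 0.1079] 6.182127565868624 [-1.069  -0.1703 -0.9771  0.4829 -0.0091  0.2171  0.0259 -0.7685 -1.7041
 -2.202  -0.2142 -2.4954]
horn [ 0.5338 -0.2917  1.5997] 91.65587823234102 [ 0.4465  0.232  -0.6983 -0.2152 -0.4906 -0.2039  0.7634  0.1824]
rests [ 0.5322 -0.292   1.5943] 91.3478539283769 [-0.057   0.1192  0.032  -0.2502 -0.6371 -0.7527  0.6768  1.0284]
edge [[0.6228 0.0774 0.069 ]]
insert [[ 0.6426 -0.0411  0.07  ]]
top [[0.6029 0.0753 0.2   ]]
```

Call:
play_rows:
  increments:
    - [[38, -46, 12], -10, 85]
    - [[76, -92, 24], -20, 85]
    - [[114, -138, 36], -30, 85]
    - [[152, -184, 48], -40, 85]
    - [[190, -230, 60], -50, 85]

```text
time: 0.78
eef_pos: [0.3615, 0.4213, 0.3104]
tool_rot: [0.0, 0.537, 0.844, -0.0]
force: [0.4, 0.2, -0.8]
finger_gap: 0.995
```

Call:
play_rows:
  increments:
    - [[35, -45, 0], -10, 85]
    - [[70, -90, 0], -20, 85]
    - [[105, -135, 0], -23.7, 85]
    - [[140, -180, 0], -23.7, 85]
    - [[175, -228, 0], -23.7, 85]

```text
time: 1.4
eef_pos: [0.5364, 0.1935, 0.3101]
tool_rot: [-0.0, 0.697, 0.717, 0.0]
force: [0.5, 0.7, -0.6]
finger_gap: 0.999
```

Call:
play_rows:
  increments:
    - [[0, -58, 0], 0, 85]
    - [[0, -116, 0], 0, 85]
    - [[0, -174, 0], 0, 85]
    - [[0, -200, 0], 0, 85]
    - [[0, -200, 0], 0, 85]

```text
time: 2.02
eef_pos: [0.5356, -0.0066, 0.31]
tool_rot: [-0.0, 0.698, 0.716, -0.0]
force: [-0.8, 0.4, -0.9]
finger_gap: 0.997
```

Call:
play_rows:
  increments:
    - [[55, -5, 0], 0, 85]
    - [[110, -10, 0], 0, 85]
    - [[165, -15, -20], 0, 85]
    - [[165, -20, -60], 0, 85]
    - [[165, -20, -60], 0, 85]

```text
time: 2.65
eef_pos: [0.6988, -0.0232, 0.2442]
tool_rot: [-0.005, 0.696, 0.718, -0.003]
force: [-0.9, 0.6, -0.8]
finger_gap: 0.996
```

```bash
python3 - <<'E'
from h import *
c=cam("wrist");im=manip.read_camera("wrist")[:,:,::-1];cv2.imwrite("pics/w1.png",im)
print(c, manip.get_state()["eef_pos"])
v=[.6029,.0753,.1079]
for L in [[20,0,69],[42,30,62],[42,-30,62],[80,55,12],[80,-55,12],[20,20,115]]: print(L,proj(c,place(*v,np.array(L)*1e-3)))
E
```

```text
('wrist', array([[371.6483,   0.    , 325.8427],
       [  0.    , 371.6483, 239.495 ],
       [  0.    ,   0.    ,   1.    ]]), array([0.6977, 0.0523, 0.3673]), array([[ 0.9995, -0.0313,  0.0022],
       [ 0.0292,  0.9551,  0.295 ],
       [-0.0113, -0.2948,  0.9555]])) [ 0.6997 -0.0234  0.2479]
[20, 0, 69] [[237.6325  97.118 ]]
[42, 30, 62] [[262.9088  59.2164]]
[42, -30, 62] [[269.0357 130.2023]]
[80, 55, 12] [[310.2222  39.3545]]
[80, -55, 12] [[319.5095 152.1242]]
[20, 20, 115] [[219.3162  64.4562]]
```

View pics/w1.png

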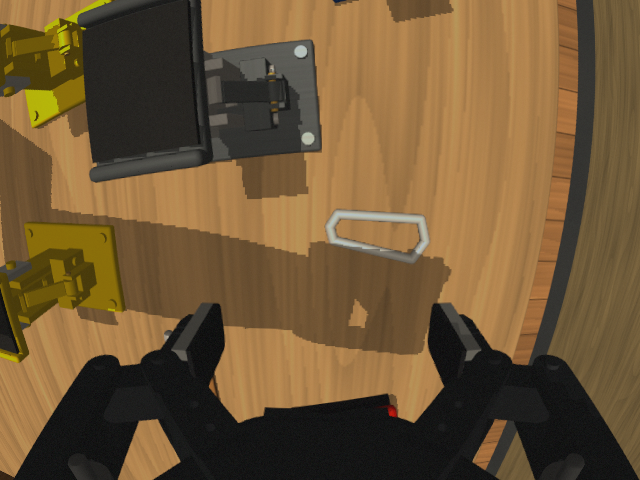

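Foot corners appear at (313,40) and (321,152), about 2 px right of the prediction, so the stand is about 2 mm further in +x than I fitted. The ledge is around x 243–271. Next is the shoehorn.

Call:
play_rows:
  increments:
    - [[-30, -50, 0], 0, 85]
    - [[-60, -100, 0], 0, 85]
    - [[-90, -150, -20], 0, 85]
    - [[-120, -200, -35], 0, 85]
    - [[-150, -248, -50], 0, 85]

```text
time: 3.32
eef_pos: [0.5507, -0.2741, 0.2039]
tool_rot: [0.003, 0.697, 0.717, 0.001]
force: [0.1, -0.4, 0.5]
finger_gap: 0.994
```

Call:
play_rows:
  increments:
    - [[-16, -21, -30], 0, 85]
    - [[-16, -21, -40], 0, 85]
    - [[-16, -21, -40], 0, 85]
    - [[-16, -21, -40], 0, 85]
    - [[-16, -21, -40], 0, 85]

```text
time: 3.95
eef_pos: [0.536, -0.2935, 0.1619]
tool_rot: [0.001, 0.696, 0.718, 0.0]
force: [0.2, 0.6, -0.2]
finger_gap: 0.995
```

```bash
python3 - <<'E'
from h import *
c=cam("wrist");im=manip.read_camera("wrist")[:,:,::-1].copy();cv2.imwrite("pics/w2raw.png",im)
print(manip.get_state()["eef_pos"])
w=[.5338,-.2917,1.5997]
for L in [[135,0,50],[40,6,50],[40,-6,50],[40,0,50],[0,8,58],[-95,0,50]]:
    p=proj(c,place(*w,np.array(L)*1e-3))[0];print(L,p);cv2.drawMarker(im,tuple(int(round(t)) for t in p),(0,255,0),0,8,1)
cv2.imwrite("pics/w2.png",im)
E
```

```text
[ 0.5358 -0.2935  0.1615]
[135, 0, 50] [322.6849  32.6813]
[40, 6, 50] [313.1912 180.6862]
[40, -6, 50] [332.0673 180.6827]
[40, 0, 50] [322.6275 180.6719]
[0, 8, 58] [310.1631 244.4359]
[-95, 0, 50] [323.0087 358.98  ]
```

View pics/w2.png

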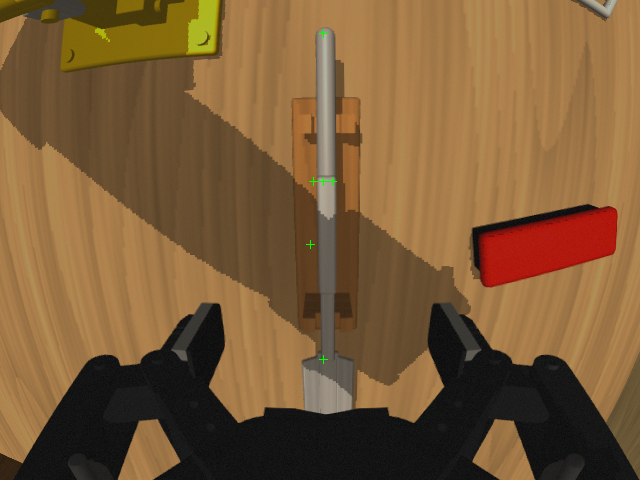

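Handle axis at column ~326.5 (predicted 322.6) and tip at row ~28, so the horn is about 2.5 mm in +x and 2 mm in +y from the fit. I'll correct for that, descend and grip.

Call:
play_rows:
  increments:
    - [[0.5, 3.5, -50], 0, 85]
    - [[0.5, 3.5, -90], 0, 85]
    - [[0.5, 3.5, -111.5], 0, 85]
    - [[0.5, 3.5, -111.5], 0, 40]
    - [[0.5, 3.5, -111.5], 0, 18]
  squeeze: 60

```text
time: 4.62
eef_pos: [0.5365, -0.2914, 0.0507]
tool_rot: [0.002, 0.697, 0.717, 0.0]
force: [-0.4, 0.1, -0.4]
finger_gap: 0.602
```

Call:
play_rows:
  increments:
    - [[0, 0, 0], 0, 5]
    - [[0, 0, 0], 0, 5]
    - [[0, 0, 0], 0, 5]
    - [[0, 0, 0], 0, 5]
    - [[0, 0, 0], 0, 5]
  squeeze: 60

```text
time: 5.25
eef_pos: [0.5361, -0.2911, 0.0504]
tool_rot: [0.001, 0.697, 0.717, 0.0]
force: [0.0, 0.4, 5.6]
finger_gap: 0.126
```

Call:
play_rows:
  increments:
    - [[0, 0, 10], 0, 5]
    - [[0, 0, 40], 0, 5]
    - [[0, 0, 80], 0, 5]
    - [[20, 30, 100], 2, 5]
    - [[45, 75, 100], 4.5, 5]
  squeeze: 100

```text
time: 5.88
eef_pos: [0.5814, -0.2163, 0.1515]
tool_rot: [0.002, 0.669, 0.743, 0.0]
force: [-0.0, 0.3, -1.0]
finger_gap: 0.117
```

Call:
play_rows:
  increments:
    - [[25, 40, 0], 0, 5]
    - [[50, 80, -10], 0, 5]
    - [[73, 114, -30], 0, 5]
    - [[73, 114, -50], 0, 5]
    - [[73, 114, -50], 0, 5]

```text
time: 6.5
eef_pos: [0.6509, -0.101, 0.0956]
tool_rot: [-0.003, 0.668, 0.744, -0.002]
force: [0.1, 0.3, -1.2]
finger_gap: 0.122
```

```bash
python3 - <<'E'
from h import *
s=manip.get_state();c=cam("wrist");im=manip.read_camera("wrist")[:,:,::-1].copy();cv2.imwrite("pics/w3raw.png",im)
sc=manip.read_camera("scene")[:,:,::-1];cv2.imwrite("pics/s3.png",sc)
np.savez("w3.npz",K=c[1],t=c[2],M=c[3])
print(s["eef_pos"],s["tool_rot"],s["force"],s["wrist_torque"])
v=[.605,.0755,.1079]
for L in [[20,0,69],[42,30,62],[42,-30,62],[20,-30,62],[80,55,12],[80,-55,12],[20,-24,115]]: print(L,proj(c,place(*v,np.array(L)*1e-3)))
print("tip",proj(c,s["eef_pos"]+[-.1365*.108,.1365*.994,0]))
k=3;o=cv2.resize(im[0:200,200:460],None,fx=k,fy=k,interpolation=cv2.INTER_CUBIC)
for i in range(0,260,20): cv2.putText(o,str(200+i),(i*k,595),0,.35,(0,255,0),1);cv2.line(o,(i*k,580),(i*k,585),(0,255,0))
for i in range(0,200,20): cv2.putText(o,str(i),(8,i*k+4),0,.35,(0,255,0),1);cv2.line(o,(0,i*k),(6,i*k),(0,255,0))
cv2.imwrite("pics/w3.png",o)
E
```

```text
[ 0.6509 -0.101   0.0956] [-0.003   0.6681  0.7441 -0.0016] [ 0.115   0.2909 -1.2111] [ 0.0109  0.0313 -0.0041]
[20, 0, 69] [[310.9713 -98.5054]]
[42, 30, 62] [[ 359.4151 -135.0884]]
[42, -30, 62] [[362.7635 -36.5225]]
[20, -30, 62] [[311.1001 -37.0299]]
[80, 55, 12] [[ 414.5139 -111.0751]]
[80, -55, 12] [[423.1363  44.535 ]]
[20, -24, 115] [[ 303.8315 -117.2711]]
tip [[325.9956 -42.3836]]
```

View pics/w3.png

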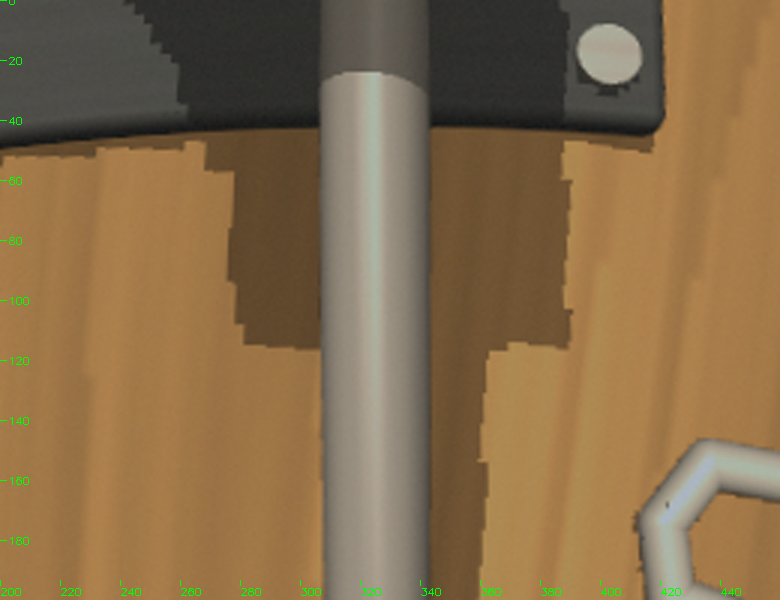

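```bash
python3 - <<'E'
from h import *
d=np.load("w3.npz");c3=("wrist",d["K"],d["t"],d["M"])
c1=("wrist",d["K"],np.array([.6977,.0523,.3673]),np.array([[.9995,-.0313,.0022],[.0292,.9551,.295],[-.0113,-.2948,.9555]]))
def sat(f):
    im=cv2.imread(f).astype(float);return im[:,:,2]-im[:,:,0]
def last(g,th):  # subpixel outward crossing of saturation: last idx where below th
    i=np.where(g<th)[0]
    if len(i)==0 or i[-1]+1>=len(g): return None
    i=i[-1];return i+(th-g[i])/(g[i+1]-g[i])
s3=sat("pics/w3raw.png");s1=sat("pics/w1.png");th=25
B3=[(x,28+last(s3[28:60,x],th)) for x in list(range(205,300,5))+list(range(348,410,5)) if last(s3[28:60,x],th) is not None]
R3=[(400+last(s3[y,400:440],th),y) for y in range(2,34,3) if last(s3[y,400:440],th) is not None]
R1=[(300+last(s1[y,300:340],th),y) for y in range(55,145,4) if last(s1[y,300:340],th) is not None]
B1=[(x,140+last(s1[140:175,x],th)) for x in range(225,316,4) if last(s1[140:175,x],th) is not None]
print(len(B3),len(R3),len(R1),len(B1),B3[::8],R1[::6])
# back-project to z=0
def bp(c,px,z):
    n,K,t,M=c;q=(np.array(px)-K[:2,2])/K[0,0];r=np.hypot(*q.T);
    v=np.c_[q/r[:,None]*np.sin(r)[:,None]*[1,-1],-np.cos(r)]@M.T
    return t+v*((z-t[2])/v[:,2])[:,None]
def res(v,sel):
    x,y,a=v;o=[]
    for k,(c,px,ax,val) in E.items():
        if k not in sel: continue
        P=bp(c,px,0.0)[:,:2]-[x,y];L=np.c_[P@[np.cos(a),np.sin(a)],P@[-np.sin(a),np.cos(a)]]
        o.append((L[:,ax]-val)*1e3)
    return np.concatenate(o)
E={"B3":(c3,B3,1,-.055),"R3":(c3,R3,0,.08),"R1":(c1,R1,0,.08),"B1":(c1,B1,1,-.055)}
for sel in(["B3","R3"],["R1","B1"],list(E)):
    r=least_squares(res,[.605,.0755,.108],args=(sel,),loss="soft_l1",f_scale=.3);print(sel,r.x,np.degrees(r.x[2]),np.sqrt(np.median(r.fun**2)))
s=cv2.imread("pics/s3.png")[175:300,235:345];cv2.imwrite("pics/s3z.png",cv2.resize(s,None,fx=4.8,fy=4.8,interpolation=cv2.INTER_CUBIC))
E
```

```text
32 11 23 23 [(205, np.float64(48.47826086956522)), (245, np.float64(44.766666666666666)), (285, np.float64(42.54545454545455)), (373, np.float64(42.529411764705884))] [(np.float64(313.7241379310345), 55), (np.float64(315.42105263157896), 79), (np.float64(317.58620689655174), 103), (np.float64(319.65384615384613), 127)]
['B3', 'R3'] [0.6064 0.0778 0.1084] 6.2108132216524385 0.053045535346615824
['R1', 'B1'] [0.6043 0.0767 0.1081] 6.194024091536229 0.11714762192576215
['B3', 'R3', 'R1', 'B1'] [0.6044 0.0773 0.1084] 6.210969097730722 0.32789221618804293
```

View pics/s3z.png

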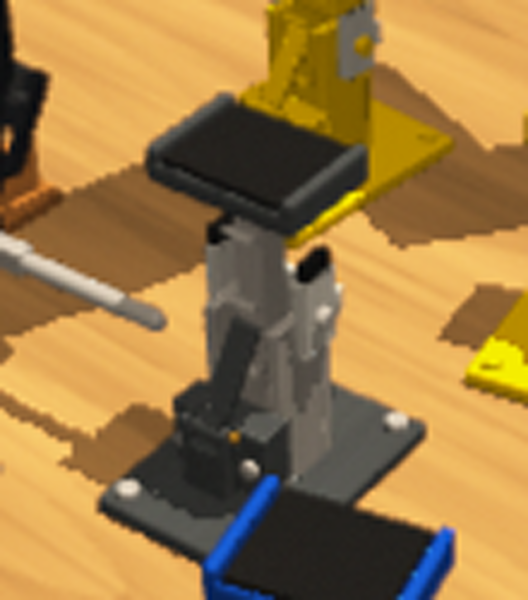

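```bash
python3 - <<'E'
from h import *
c=cam("scene");v=[.6058,.0775,.1084]
for L in [[80,-55,12],[-70,55,12]]+[[x,y,z] for (x,y) in((42,-30),(20,-30),(20,30),(42,30)) for z in(55,62,70)]: print(L,proj(c,place(*v,np.array(L)*1e-3)))
s=manip.get_state();print("tip",proj(c,s["eef_pos"]+[-.1365*.108,.1365*.994,0]),s["eef_pos"])
E
```

```text
[80, -55, 12] [[254.0365 278.2935]]
[-70, 55, 12] [[323.6937 262.902 ]]
[42, -30, 55] [[270.2887 260.9758]]
[42, -30, 62] [[270.1123 258.8243]]
[42, -30, 70] [[269.9092 256.3454]]
[20, -30, 55] [[275.8733 256.3489]]
[20, -30, 62] [[275.7201 254.2065]]
[20, -30, 70] [[275.5435 251.7384]]
[20, 30, 55] [[294.8307 265.312 ]]
[20, 30, 62] [[294.7466 263.1525]]
[20, 30, 70] [[294.6496 260.6641]]
[42, 30, 55] [[289.3517 270.1654]]
[42, 30, 62] [[289.2451 267.9972]]
[42, 30, 70] [[289.1223 265.4984]]
tip [[267.6167 241.7087]] [ 0.6526 -0.1024  0.0985]
```

Stand is refined to about (0.6058, 0.0775), yaw 6.2°, and the ledge looks about 68 mm high. I'll bring the tip over the −y end of the ledge and feel downward.

Call:
play_rows:
  increments:
    - [[0.5, 10, 0], 0, 5]
    - [[0.5, 20, -5], 0, 5]
    - [[0.5, 30, -10], 0, 5]
    - [[0.5, 30, -13], 0, 5]
    - [[0.5, 30, -13], 0, 5]

```text
time: 7.22
eef_pos: [0.6535, -0.0712, 0.0853]
tool_rot: [-0.0, 0.668, 0.744, -0.0]
force: [-0.1, -0.1, -1.6]
finger_gap: 0.118
```

Call:
play_rows:
  increments:
    - [[0, 0, -1], 0, 5]
    - [[0, 0, -2], 0, 5]
    - [[0, 0, -3], 0, 5]
    - [[0, 0, -4], 0, 5]
    - [[0, 0, -4.5], 0, 5]

```text
time: 7.85
eef_pos: [0.6537, -0.0715, 0.0812]
tool_rot: [-0.0, 0.668, 0.744, -0.0]
force: [-0.0, -0.7, -1.0]
finger_gap: 0.117
```

```bash
cat > st.py <<'E'
from h import *
s=manip.get_state();print(s["time"],s["eef_pos"],s["force"],s["wrist_torque"])
E
python3 st.py
```

```text
7.85 [ 0.6537 -0.0715  0.0812] [-0.0175 -0.7302 -1.0407] [ 0.051   0.0498 -0.0432]
```

Call:
play_rows:
  increments:
    - [[0, 0, -0.5], 0, 5]
    - [[0, 0, -1], 0, 5]
    - [[0, 0, -1.5], 0, 5]
    - [[0, 0, -2], 0, 5]
    - [[0, 0, -2.5], 0, 5]

```text
time: 8.48
eef_pos: [0.6537, -0.0715, 0.0788]
tool_rot: [-0.0, 0.668, 0.744, 0.0]
force: [-0.3, 0.0, -1.8]
finger_gap: 0.12
```

```bash
python3 st.py
```

```text
8.475 [ 0.6537 -0.0715  0.0788] [-0.2924  0.0433 -1.7927] [ 0.0568 -0.0482  0.0134]
```

Call:
play_rows:
  increments:
    - [[0, 0, -0.3], 0, 5]
    - [[0, 0, -0.6], 0, 5]
    - [[0, 0, -0.9], 0, 5]
    - [[0, 0, -1.2], 0, 5]
    - [[0, 0, -1.2], 0, 5]

```text
time: 9.1
eef_pos: [0.6537, -0.0715, 0.0776]
tool_rot: [-0.0, 0.668, 0.744, -0.0]
force: [-0.1, 0.2, -1.5]
finger_gap: 0.122
```

```bash
python3 st.py
```

```text
9.1 [ 0.6537 -0.0715  0.0776] [-0.1382  0.2372 -1.4598] [0.0638 0.0442 0.0036]
```

Call:
play_rows:
  increments:
    - [[0, 0, -0.3], 0, 5]
    - [[0, 0, -0.6], 0, 5]
    - [[0, 0, -0.9], 0, 5]
    - [[0, 0, -1.2], 0, 5]
    - [[0, 0, -1.2], 0, 5]

```text
time: 9.72
eef_pos: [0.6537, -0.0715, 0.0764]
tool_rot: [-0.0, 0.668, 0.744, -0.0]
force: [0.7, 0.0, -2.3]
finger_gap: 0.123
```

```bash
python3 st.py
```

```text
9.725 [ 0.6537 -0.0715  0.0764] [ 0.6955  0.0239 -2.2622] [ 0.0228  0.0562 -0.008 ]
```

Call:
play_rows:
  increments:
    - [[0, 0, -0.3], 0, 5]
    - [[0, 0, -0.6], 0, 5]
    - [[0, 0, -0.9], 0, 5]
    - [[0, 0, -1.2], 0, 5]
    - [[0, 0, -1.2], 0, 5]

```text
time: 10.35
eef_pos: [0.6537, -0.0715, 0.0752]
tool_rot: [-0.0, 0.668, 0.744, -0.0]
force: [0.5, -0.3, -1.7]
finger_gap: 0.12
```

```bash
python3 st.py
```

```text
10.35 [ 0.6537 -0.0715  0.0752] [ 0.4919 -0.3334 -1.7316] [0.0746 0.0278 0.0495]
```

Call:
play_rows:
  increments:
    - [[0, 0, -0.3], 0, 5]
    - [[0, 0, -0.6], 0, 5]
    - [[0, 0, -0.9], 0, 5]
    - [[0, 0, -1.2], 0, 5]
    - [[0, 0, -1.2], 0, 5]

```text
time: 10.98
eef_pos: [0.6537, -0.0715, 0.074]
tool_rot: [-0.0, 0.668, 0.744, -0.0]
force: [-0.3, -0.4, -1.8]
finger_gap: 0.116
```

```bash
python3 st.py
```

```text
10.975 [ 0.6537 -0.0715  0.074 ] [-0.2527 -0.3835 -1.7905] [ 0.0263 -0.0134 -0.0415]
```

Call:
play_rows:
  increments:
    - [[0, 0, -0.3], 0, 5]
    - [[0, 0, -0.6], 0, 5]
    - [[0, 0, -0.9], 0, 5]
    - [[0, 0, -1.2], 0, 5]
    - [[0, 0, -1.2], 0, 5]

```text
time: 11.6
eef_pos: [0.6537, -0.0715, 0.0728]
tool_rot: [-0.0, 0.668, 0.744, -0.0]
force: [0.3, 0.1, -0.4]
finger_gap: 0.121
```

```bash
python3 st.py; python3 - <<'E'
from h import *
s=manip.read_camera("scene")[:,:,::-1][200:300,235:345];cv2.imwrite("pics/s4z.png",cv2.resize(s,None,fx=6,fy=6,interpolation=cv2.INTER_CUBIC))
E
```

```text
11.6 [ 0.6537 -0.0715  0.0728] [ 0.3108  0.0761 -0.3518] [0.0102 0.0158 0.0438]
```

View pics/s4z.png

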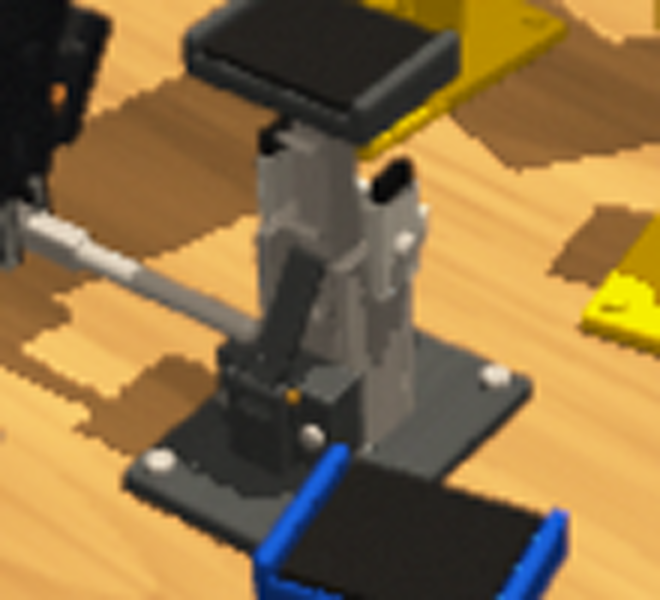

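The handle's end is at about (255,335) in the crop, just behind the pawl and a few mm above the ledge (left corner at about (222,350)). I'll keep feeling down.

Call:
play_rows:
  increments:
    - [[0, 0, -0.3], 0, 5]
    - [[0, 0, -0.6], 0, 5]
    - [[0, 0, -0.9], 0, 5]
    - [[0, 0, -1.2], 0, 5]
    - [[0, 0, -1.2], 0, 5]

```text
time: 12.28
eef_pos: [0.6537, -0.0714, 0.0716]
tool_rot: [-0.0, 0.668, 0.744, -0.0]
force: [1.0, -0.0, -0.8]
finger_gap: 0.119
```

```bash
python3 st.py
```

```text
12.275 [ 0.6537 -0.0714  0.0716] [ 0.9593 -0.0447 -0.8001] [ 0.0553 -0.048  -0.073 ]
```

Call:
play_rows:
  increments:
    - [[0, 0, -0.3], 0, 5]
    - [[0, 0, -0.6], 0, 5]
    - [[0, 0, -0.9], 0, 5]
    - [[0, 0, -1.2], 0, 5]
    - [[0, 0, -1.2], 0, 5]

```text
time: 12.9
eef_pos: [0.6538, -0.0715, 0.0705]
tool_rot: [-0.0, 0.668, 0.744, 0.0]
force: [-0.6, -0.2, -0.0]
finger_gap: 0.121
```

```bash
python3 st.py
```

```text
12.9 [ 0.6538 -0.0715  0.0705] [-0.6325 -0.2336 -0.0387] [0.1191 0.0625 0.0504]
```

Call:
play_rows:
  increments:
    - [[0, 0, -0.3], 0, 5]
    - [[0, 0, -0.6], 0, 5]
    - [[0, 0, -0.6], 0, 5]
    - [[0, 0, -0.6], 0, 5]
    - [[0, 0, -0.6], 0, 5]

```text
time: 13.52
eef_pos: [0.6538, -0.0715, 0.0699]
tool_rot: [0.0, 0.668, 0.744, 0.0]
force: [-0.1, -0.1, 0.5]
finger_gap: 0.118
```

```bash
python3 st.py
```

```text
13.525 [ 0.6538 -0.0715  0.0699] [-0.1092 -0.0943  0.4648] [0.2179 0.0734 0.0208]
```

The ledge is found: contact at TCP z ≈ 0.0709, and the contact is soft (~1.3 N/mm). I'll raise 3 mm and feel for the plate edges in the stand's −x.

Call:
play_rows:
  increments:
    - [[0, 0, 1.5], 0, 5]
    - [[0, 0, 3], 0, 5]
    - [[-1, -0.1, 3], 0, 5]
    - [[-2, -0.2, 3], 0, 5]
    - [[-2.5, -0.3, 3], 0, 5]

```text
time: 14.15
eef_pos: [0.6511, -0.0717, 0.0727]
tool_rot: [-0.0, 0.668, 0.744, -0.0]
force: [-0.8, -0.7, -1.0]
finger_gap: 0.123
```

```bash
python3 st.py
```

```text
14.15 [ 0.6511 -0.0717  0.0727] [-0.8073 -0.7257 -0.9662] [0.0131 0.0217 0.0192]
```

Call:
play_rows:
  increments:
    - [[-0.3, 0, 0], 0, 5]
    - [[-0.6, -0.1, 0], 0, 5]
    - [[-0.9, -0.1, 0], 0, 5]
    - [[-1.2, -0.1, 0], 0, 5]
    - [[-1.2, -0.1, 0], 0, 5]

```text
time: 14.78
eef_pos: [0.65, -0.0719, 0.0728]
tool_rot: [0.0, 0.668, 0.744, 0.0]
force: [-0.3, 0.1, -1.3]
finger_gap: 0.121
```

```bash
python3 st.py
```

```text
14.775 [ 0.65   -0.0719  0.0728] [-0.2595  0.0758 -1.2611] [ 0.1005  0.0066 -0.0156]
```

Call:
play_rows:
  increments:
    - [[-0.3, 0, 0], 0, 5]
    - [[-0.6, -0.1, 0], 0, 5]
    - [[-0.9, -0.1, 0], 0, 5]
    - [[-1.2, -0.1, 0], 0, 5]
    - [[-1.2, -0.1, 0], 0, 5]

```text
time: 15.4
eef_pos: [0.6488, -0.072, 0.0728]
tool_rot: [0.0, 0.668, 0.744, 0.0]
force: [-0.1, -0.4, -1.3]
finger_gap: 0.119
```

```bash
python3 st.py
```

```text
15.4 [ 0.6488 -0.072   0.0728] [-0.0901 -0.3963 -1.3302] [ 0.0421 -0.0033 -0.0187]
```

Call:
play_rows:
  increments:
    - [[-0.3, 0, 0], 0, 5]
    - [[-0.6, -0.1, 0], 0, 5]
    - [[-0.9, -0.1, 0], 0, 5]
    - [[-1.2, -0.1, 0], 0, 5]
    - [[-1.2, -0.1, 0], 0, 5]

```text
time: 16.02
eef_pos: [0.6477, -0.0721, 0.0728]
tool_rot: [0.0, 0.668, 0.744, 0.0]
force: [-0.0, 0.3, -0.5]
finger_gap: 0.122
```

```bash
python3 st.py
```

```text
16.025 [ 0.6477 -0.0721  0.0728] [-0.028   0.3153 -0.5474] [ 0.0419 -0.0216 -0.0068]
```

Call:
play_rows:
  increments:
    - [[-0.3, 0, 0], 0, 5]
    - [[-0.6, -0.1, 0], 0, 5]
    - [[-0.9, -0.1, 0], 0, 5]
    - [[-1.2, -0.1, 0], 0, 5]
    - [[-1.2, -0.1, 0], 0, 5]

```text
time: 16.65
eef_pos: [0.6468, -0.0722, 0.0731]
tool_rot: [0.0, 0.668, 0.744, 0.0]
force: [1.4, 0.3, -1.4]
finger_gap: 0.118
```

```bash
python3 st.py
```

```text
16.65 [ 0.6468 -0.0722  0.0731] [ 1.3557  0.329  -1.4061] [ 0.0543 -0.2983 -0.3159]
```

Plate edges are found: contact at TCP x ≈ 0.6476. I'll back off about 1 mm and insert along the stand's y.

Call:
play_rows:
  increments:
    - [[1.7, 0.2, -0.2], 0, 5]
    - [[1.4, 3, -0.2], 0, 5]
    - [[1.1, 6, -0.2], 0, 5]
    - [[0.8, 9, -0.2], 0, 5]
    - [[0.5, 12, -0.2], 0, 5]

```text
time: 17.27
eef_pos: [0.6468, -0.0598, 0.0725]
tool_rot: [-0.0, 0.668, 0.744, -0.0]
force: [0.3, 0.1, -1.8]
finger_gap: 0.124
```

```bash
python3 st.py
```

```text
17.275 [ 0.6468 -0.0598  0.0725] [ 0.2599  0.0501 -1.8055] [ 0.0543 -0.0232 -0.0484]
```

Call:
play_rows:
  increments:
    - [[-0.2, 2, 0], 0, 5]
    - [[-0.4, 4, 0], 0, 5]
    - [[-0.7, 6, 0], 0, 5]
    - [[-0.9, 8, 0], 0, 5]
    - [[-1, 9, 0], 0, 5]

```text
time: 17.9
eef_pos: [0.6459, -0.051, 0.0726]
tool_rot: [-0.0, 0.668, 0.744, -0.0]
force: [0.2, 0.4, -1.4]
finger_gap: 0.117
```

```bash
python3 st.py
```

```text
17.9 [ 0.6459 -0.051   0.0726] [ 0.2423  0.433  -1.3721] [0.0245 0.0159 0.0046]
```

Call:
play_rows:
  increments:
    - [[-0.2, 2, 0], 0, 5]
    - [[-0.4, 4, 0], 0, 5]
    - [[-0.7, 6, 0], 0, 5]
    - [[-0.9, 8, 0], 0, 5]
    - [[-1.2, 11, 0], 0, 5]

```text
time: 18.52
eef_pos: [0.6448, -0.0401, 0.0726]
tool_rot: [0.0, 0.668, 0.744, 0.0]
force: [-0.4, 0.8, -1.9]
finger_gap: 0.122
```

```bash
python3 st.py;python3 - <<'E'
from h import *
s=manip.read_camera("scene")[:,:,::-1][200:300,235:345];cv2.imwrite("pics/s5z.png",cv2.resize(s,None,fx=6,fy=6,interpolation=cv2.INTER_CUBIC))
E
```

```text
18.525 [ 0.6448 -0.0401  0.0726] [-0.4182  0.8347 -1.9009] [ 0.0366 -0.0111  0.0146]
```

View pics/s5z.png

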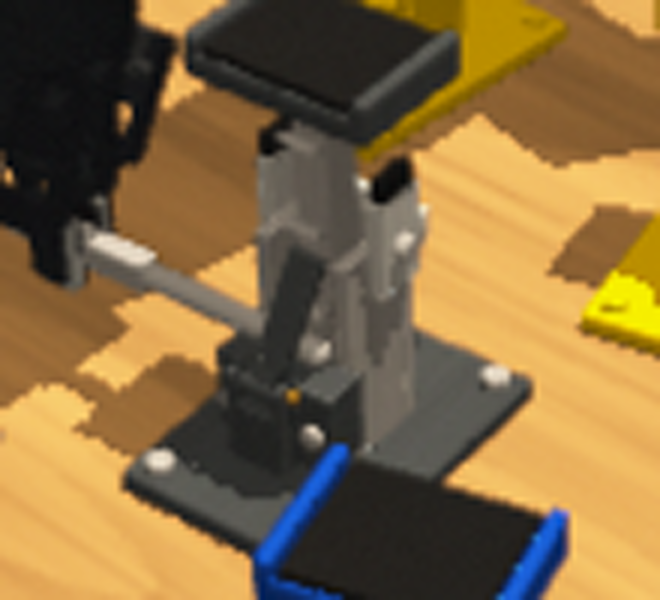

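The rounded tip shows on the far (+y) side of the pawl at about (318,350), so the handle is under it. Now I'll carry the pawl round its arc.

Call:
play_rows:
  increments:
    - [[1, 0.1, 3.3], 0, 5]
    - [[2.8, 0.3, 6.8], 0, 5]
    - [[4.8, 0.5, 9.8], 0, 5]
    - [[7.3, 0.8, 12.8], 0, 5]
    - [[10.2, 1.1, 15.8], 0, 5]

```text
time: 19.2
eef_pos: [0.655, -0.0391, 0.0886]
tool_rot: [-0.0, 0.668, 0.744, -0.0]
force: [-2.0, -0.7, -2.8]
finger_gap: 0.122
```

```bash
python3 st.py
```

```text
19.2 [ 0.655  -0.0391  0.0886] [-1.9829 -0.7266 -2.7627] [-0.1841  0.3771  0.2942]
```

Call:
play_rows:
  increments:
    - [[4, 0.4, 3], 0, 5]
    - [[9, 1, 5.5], 0, 5]
    - [[14, 1.5, 6.5], 0, 5]
    - [[18.9, 2.1, 6], 0, 5]
    - [[22.9, 2.5, 5], 0, 5]

```text
time: 19.82
eef_pos: [0.6785, -0.0365, 0.0936]
tool_rot: [0.0, 0.668, 0.744, 0.0]
force: [-2.1, 0.3, -0.4]
finger_gap: 0.12
```

```bash
python3 st.py
```

```text
19.825 [ 0.6785 -0.0365  0.0936] [-2.086   0.2623 -0.3555] [0.1189 0.2511 0.1783]
```

Call:
play_rows:
  increments:
    - [[4, 0.4, -2], 0, 5]
    - [[8, 0.9, -4.5], 0, 5]
    - [[9.9, 1.1, -6.5], 0, 5]
    - [[11.4, 1.2, -8], 0, 5]
    - [[11.4, 1.2, -8], 0, 5]

```text
time: 20.45
eef_pos: [0.6894, -0.0353, 0.0853]
tool_rot: [0.0, 0.668, 0.744, 0.0]
force: [-0.8, 0.1, -0.2]
finger_gap: 0.118
```

```bash
python3 st.py
```

```text
20.45 [ 0.6894 -0.0353  0.0853] [-0.776   0.1171 -0.2163] [0.1487 0.1537 0.0825]
```

Call:
play_rows:
  increments:
    - [[0.4, 0, -0.5], 0, 5]
    - [[0.7, 0.1, -0.9], 0, 5]
    - [[1, 0.1, -1.2], 0, 5]
    - [[1, 0.1, -1.2], 0, 5]
    - [[1, 0.1, -1.2], 0, 5]

```text
time: 21.08
eef_pos: [0.6902, -0.0353, 0.0843]
tool_rot: [-0.0, 0.668, 0.744, -0.0]
force: [-3.1, 0.5, 0.0]
finger_gap: 0.118
```

```bash
python3 st.py
```

```text
21.075 [ 0.6902 -0.0353  0.0843] [-3.0909  0.5188  0.0499] [0.2296 0.4173 0.2917]
```

Call:
play_rows:
  increments:
    - [[0.3, 0, -0.4], 0, 5]
    - [[0.6, 0.1, -0.8], 0, 5]
    - [[0.8, 0.1, -1], 0, 5]
    - [[0.8, 0.1, -1], 0, 5]
    - [[0.8, 0.1, -1], 0, 5]

```text
time: 21.7
eef_pos: [0.6909, -0.0352, 0.0833]
tool_rot: [-0.0, 0.668, 0.744, -0.0]
force: [-4.0, -1.0, 3.4]
finger_gap: 0.121
```

```bash
python3 st.py;python3 - <<'E'
from h import *
s=manip.read_camera("scene")[:,:,::-1][200:300,235:345];cv2.imwrite("pics/s6z.png",cv2.resize(s,None,fx=6,fy=6,interpolation=cv2.INTER_CUBIC))
E
```

```text
21.7 [ 0.6909 -0.0352  0.0833] [-3.9667 -1.0175  3.3714] [0.3854 0.7143 0.4896]
```

View pics/s6z.png

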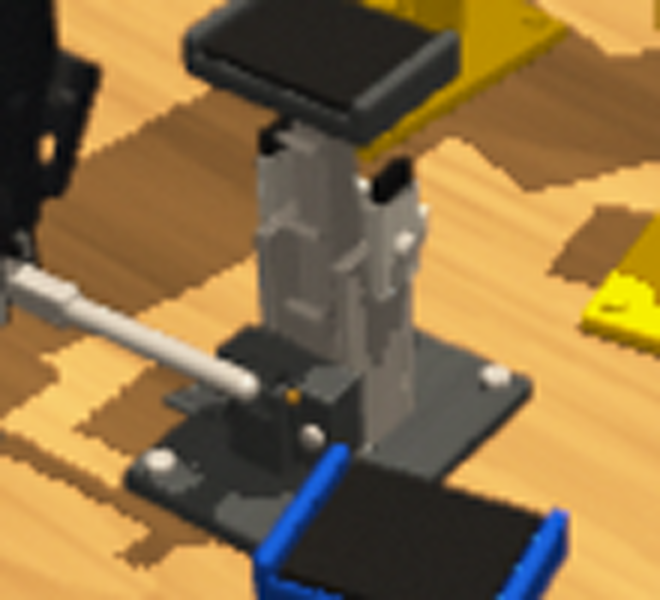

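The force climbs to about 6 N, so the pawl is against its stop: its bar end shows at (190,398), and the post front is clear. I'll lift off and take the shoehorn back to its rests.

Call:
play_rows:
  increments:
    - [[-0.8, 0, 1.2], 0, 5]
    - [[-1.5, 0, 4], 0, 5]
    - [[-1.5, 0, 20], 0, 5]
    - [[-1.5, -10, 50], 0, 5]
    - [[-5, -50, 75], 0, 5]

```text
time: 22.38
eef_pos: [0.6872, -0.0839, 0.1605]
tool_rot: [0.001, 0.667, 0.745, 0.001]
force: [-0.2, -1.4, -1.7]
finger_gap: 0.114
```

Call:
play_rows:
  increments:
    - [[-30, -41, 0], -1, 5]
    - [[-60, -82, 0], -2, 5]
    - [[-90, -123, 0], -3, 5]
    - [[-120, -165, 0], -4, 5]
    - [[-145, -200, 0], -4.5, 5]

```text
time: 23.0
eef_pos: [0.5406, -0.287, 0.1597]
tool_rot: [0.002, 0.698, 0.717, 0.0]
force: [0.2, -0.6, -1.9]
finger_gap: 0.119
```

```bash
python3 st.py;python3 - <<'E'
from h import *
print(manip.get_state()["tool_rot"])
a=manip.read_camera("scene")[:,:,::-1][180:300,160:350];w=manip.read_camera("wrist")[:,:,::-1]
a=cv2.resize(a,(570,360),interpolation=cv2.INTER_CUBIC);C=np.zeros((600,800,3),np.uint8);C[:240,:320]=cv2.resize(w,(320,240));C[240:,:570]=a
cv2.imwrite("pics/m7.png",C)
E
```

```text
23.0 [ 0.5406 -0.287   0.1597] [ 0.2276 -0.631  -1.9362] [ 0.0573 -0.0003  0.0404]
[0.0017 0.6975 0.7166 0.0003]
```

View pics/m7.png

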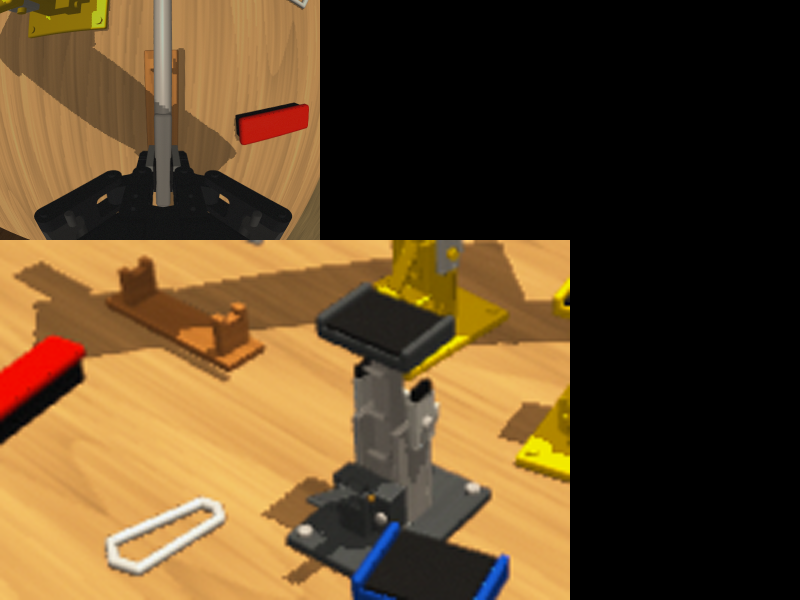

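Call:
play_rows:
  increments:
    - [[-5.8, -5.3, -30], 0, 5]
    - [[-5.8, -5.3, -60], 0, 5]
    - [[-5.8, -5.3, -85], 0, 5]
    - [[-5.8, -5.3, -100], 0, 5]
    - [[-5.8, -5.3, -100], 0, 5]

```text
time: 23.72
eef_pos: [0.5352, -0.2898, 0.0575]
tool_rot: [-0.001, 0.697, 0.717, 0.0]
force: [-0.4, -0.3, -0.9]
finger_gap: 0.121
```

Call:
play_rows:
  increments:
    - [[0, 0, -3], 0, 5]
    - [[0, 0, -6], 0, 5]
    - [[0, 0, -8.5], 0, 5]
    - [[0, 0, -8.5], 0, 5]
    - [[0, 0, -8.5], 0, 5]

```text
time: 24.35
eef_pos: [0.5357, -0.2907, 0.0505]
tool_rot: [0.001, 0.697, 0.717, 0.0]
force: [-0.1, 1.5, 2.7]
finger_gap: 0.121
```

```bash
python3 st.py
```

```text
24.35 [ 0.5357 -0.2907  0.0505] [-0.081   1.4744  2.75  ] [ 0.1131  0.0897 -0.073 ]
```

Seated on the rests. I'll open and rise.

Call:
play_rows:
  increments:
    - [[0, 0, 0], 0, 20]
    - [[0, 0, 0], 0, 35]
    - [[0, 0, 0], 0, 50]
    - [[0, 0, 0], 0, 60]
    - [[0, 0, 0], 0, 60]
  squeeze: 40

```text
time: 24.98
eef_pos: [0.5352, -0.2904, 0.0496]
tool_rot: [-0.0, 0.697, 0.717, -0.0]
force: [-0.7, -0.5, -0.3]
finger_gap: 0.701
```

Call:
play_rows:
  increments:
    - [[0, 0, 20], 0, 60]
    - [[0, 0, 60], 0, 60]
    - [[0, 0, 110], 0, 60]
    - [[0, 0, 110], 0, 60]
    - [[0, 0, 110], 0, 60]

```text
time: 25.6
eef_pos: [0.5353, -0.2905, 0.1608]
tool_rot: [0.001, 0.697, 0.717, 0.0]
force: [-1.3, -0.2, 0.9]
finger_gap: 0.699
```

```bash
python3 st.py;python3 - <<'E'
from h import *
w=manip.read_camera("wrist")[:,:,::-1];cv2.imwrite("pics/w8.png",w)
a=cv2.imread("pics/w2raw.png").astype(float)
d=np.abs(w.astype(float)-a).max(2)
print("diff px handle region",(d[10:300,290:360]>40).sum(), "shift", cv2.phaseCorrelate(a[10:340,300:350].mean(2),w[10:340,300:350].mean(2).astype(float)))
g=w[60,300:352].astype(int)
print((w[60,312:342,2].astype(int)-w[60,312:342,0]),(a[60,312:342,2]-a[60,312:342,0]).astype(int))
E
```

```text
25.6 [ 0.5353 -0.2905  0.1608] [-1.3204 -0.2351  0.8876] [-0.0025 -0.0212  0.0325]
diff px handle region 657 shift ((0.5934851329764115, 3.847772603857834), 0.5291441928905747)
[ 99  98  97  78  17  23  25  25  25  27  28  21  13   7  20  27  26  24
  23  22  20  17  21  64 102 102 101 101 101  99] [94 95 96 93 16 19 22 25 26 25 27 23 13  8 17 24 24 25 24 22 19 16 16 35
 58 58 58 58 65 95]
```

The shoehorn is back in its rests, its handle at the same columns as at the start. Next: close the fingers and go above the saddle.

Call:
play_rows:
  increments:
    - [[0, 0, 60], 0, 30]
    - [[10, 40, 110], 0, 0]
    - [[20, 90, 140], 0, 0]
    - [[30, 150, 140], 0, 0]
    - [[40, 210, 140], 0, 0]

```text
time: 26.28
eef_pos: [0.5749, -0.0787, 0.2986]
tool_rot: [-0.001, 0.697, 0.717, -0.0]
force: [1.3, -0.2, -0.3]
finger_gap: -0.0
```

Call:
play_rows:
  increments:
    - [[10, 55, 0], 0, 0]
    - [[20, 110, 0], 0, 0]
    - [[30, 158, 0], 0, 0]
    - [[30, 158, -45], 0, 0]
    - [[30, 158, -60], 0, 0]

```text
time: 26.9
eef_pos: [0.6028, 0.0783, 0.2345]
tool_rot: [-0.003, 0.696, 0.718, -0.003]
force: [-0.7, 0.1, -0.2]
finger_gap: 0.003
```

Call:
play_rows:
  increments:
    - [[0, 0, -4], 0, 0]
    - [[0, 0, -8], 0, 0]
    - [[0, 0, -9], 0, 0]
    - [[0, 0, -9], 0, 0]
    - [[0, 0, -9], 0, 0]

```text
time: 27.52
eef_pos: [0.6056, 0.0774, 0.2315]
tool_rot: [0.0, 0.697, 0.717, 0.0]
force: [0.6, -0.5, -0.4]
finger_gap: -0.001
```

```bash
python3 st.py
```

```text
27.525 [0.6056 0.0774 0.2315] [ 0.598  -0.463  -0.3992] [ 0.0048  0.015  -0.0303]
```

Call:
play_rows:
  increments:
    - [[0, 0, -2], 0, 0]
    - [[0, 0, -4], 0, 0]
    - [[0, 0, -6], 0, 0]
    - [[0, 0, -8], 0, 0]
    - [[0, 0, -10], 0, 0]

```text
time: 28.15
eef_pos: [0.6052, 0.0776, 0.2214]
tool_rot: [-0.0, 0.697, 0.717, -0.0]
force: [-1.9, -0.8, 5.4]
finger_gap: 0.004
```

Call:
play_rows:
  increments:
    - [[0, 0, -1], 0, 0]
    - [[0, 0, -2], 0, 0]
    - [[0, 0, -3], 0, 0]
    - [[0, 0, -4], 0, 0]
    - [[0, 0, -5], 0, 0]

```text
time: 28.78
eef_pos: [0.6052, 0.0776, 0.2156]
tool_rot: [-0.0, 0.697, 0.717, -0.0]
force: [-3.0, 0.7, 4.0]
finger_gap: 0.003
```

```bash
python3 st.py
```

```text
28.775 [0.6052 0.0776 0.2156] [-2.9723  0.7459  4.0386] [0.0644 0.4933 0.0375]
```

Call:
play_rows:
  increments:
    - [[0, 0, -1.5], 0, 0]
    - [[0, 0, -3], 0, 0]
    - [[0, 0, -4.5], 0, 0]
    - [[0, 0, -6], 0, 0]
    - [[0, 0, -7.5], 0, 0]

```text
time: 29.4
eef_pos: [0.6052, 0.0775, 0.2081]
tool_rot: [-0.0, 0.697, 0.717, -0.0]
force: [-2.1, 0.3, 4.4]
finger_gap: 0.002
```

Call:
play_rows:
  increments:
    - [[0, 0, -1.5], 0, 0]
    - [[0, 0, -3], 0, 0]
    - [[0, 0, -4.5], 0, 0]
    - [[0, 0, -6], 0, 0]
    - [[0, 0, -7.5], 0, 0]

```text
time: 30.02
eef_pos: [0.6052, 0.0776, 0.2006]
tool_rot: [-0.0, 0.697, 0.717, -0.0]
force: [-3.0, 0.7, 4.6]
finger_gap: 0.002
```

Call:
play_rows:
  increments:
    - [[0, 0, -1], 0, 0]
    - [[0, 0, -2], 0, 0]
    - [[0, 0, -3], 0, 0]
    - [[0, 0, -4], 0, 0]
    - [[0, 0, -5], 0, 0]

```text
time: 30.65
eef_pos: [0.6052, 0.0776, 0.1957]
tool_rot: [-0.0, 0.697, 0.717, -0.0]
force: [-3.3, 1.6, 3.8]
finger_gap: 0.001
```

```bash
python3 st.py
```

```text
30.65 [0.6052 0.0776 0.1957] [-3.3467  1.5634  3.7526] [0.1221 0.5141 0.0168]
```

Call:
play_rows:
  increments:
    - [[0, 0, -0.8], 0, 0]
    - [[0, 0, -1.6], 0, 0]
    - [[0, 0, -2.2], 0, 0]
    - [[0, 0, -2.8], 0, 0]
    - [[0, 0, -2.8], 0, 0]

```text
time: 31.28
eef_pos: [0.6052, 0.0776, 0.1928]
tool_rot: [-0.0, 0.697, 0.717, -0.0]
force: [-2.4, 1.4, 3.8]
finger_gap: 0.003
```

```bash
python3 st.py
```

```text
31.275 [0.6052 0.0776 0.1928] [-2.4136  1.4055  3.7929] [0.1303 0.4545 0.0445]
```

Call:
play_rows:
  increments:
    - [[0, 0, -0.5], 0, 0]
    - [[0, 0, -1], 0, 0]
    - [[0, 0, -1.5], 0, 0]
    - [[0, 0, -2], 0, 0]
    - [[0, 0, -2], 0, 0]

```text
time: 31.9
eef_pos: [0.6052, 0.0776, 0.1908]
tool_rot: [-0.0, 0.697, 0.717, 0.0]
force: [-3.0, 1.1, 4.5]
finger_gap: 0.002
```

```bash
python3 st.py
```

```text
31.9 [0.6052 0.0776 0.1908] [-3.0407  1.1352  4.504 ] [ 0.2078  0.5133 -0.0482]
```

Call:
play_rows:
  increments:
    - [[0, 0, -0.5], 0, 0]
    - [[0, 0, -1], 0, 0]
    - [[0, 0, -1.5], 0, 0]
    - [[0, 0, -1.8], 0, 0]
    - [[0, 0, -1.8], 0, 0]

```text
time: 32.52
eef_pos: [0.6052, 0.0775, 0.189]
tool_rot: [-0.0, 0.697, 0.717, 0.0]
force: [-2.3, 1.8, 3.1]
finger_gap: 0.001
```

```bash
python3 st.py
```

```text
32.525 [0.6052 0.0775 0.189 ] [-2.2653  1.7869  3.1369] [0.1816 0.4675 0.0219]
```

Call:
play_rows:
  increments:
    - [[0, 0, -0.5], 0, 0]
    - [[0, 0, -1], 0, 0]
    - [[0, 0, -1.5], 0, 0]
    - [[0, 0, -1.8], 0, 0]
    - [[0, 0, -1.8], 0, 0]

```text
time: 33.15
eef_pos: [0.6053, 0.0775, 0.1877]
tool_rot: [-0.0, 0.697, 0.717, -0.0]
force: [-4.0, 1.0, 5.3]
finger_gap: -0.004
```

```bash
python3 st.py
```

```text
33.15 [0.6053 0.0775 0.1877] [-4.0382  0.9803  5.281 ] [ 0.2176  0.6327 -0.0443]
```

Call:
play_rows:
  increments:
    - [[0, 0, -0.3], 0, 0]
    - [[0, 0, -0.6], 0, 0]
    - [[0, 0, -0.9], 0, 0]
    - [[0, 0, -0.9], 0, 0]
    - [[0, 0, -0.9], 0, 0]

```text
time: 33.78
eef_pos: [0.6053, 0.0775, 0.1873]
tool_rot: [0.0, 0.697, 0.717, -0.0]
force: [-4.2, 1.5, 6.8]
finger_gap: 0.0
```

```bash
python3 st.py
```

```text
33.775 [0.6053 0.0775 0.1873] [-4.2063  1.5181  6.7566] [ 0.2601  0.7483 -0.038 ]
```

Call:
play_rows:
  increments:
    - [[-0.3, 0, -0.4], 0, 0]
    - [[-0.6, 0, -0.8], 0, 0]
    - [[-0.8, 0, -1.2], 0, 0]
    - [[-0.8, 0, -1.6], 0, 0]
    - [[-0.8, 0, -1.6], 0, 0]

```text
time: 34.4
eef_pos: [0.6052, 0.0775, 0.1867]
tool_rot: [0.001, 0.697, 0.717, 0.001]
force: [-4.8, 0.4, 8.5]
finger_gap: 0.003
```

```bash
python3 st.py
```

```text
34.4 [0.6052 0.0775 0.1867] [-4.7809  0.4225  8.4753] [0.1595 0.766  0.012 ]
```

Call:
play_rows:
  increments:
    - [[-0.3, 0, -0.5], 0, 0]
    - [[-0.6, 0, -1], 0, 0]
    - [[-0.8, 0, -1.5], 0, 0]
    - [[-0.8, 0, -2], 0, 0]
    - [[-0.8, 0, -2], 0, 0]

```text
time: 35.02
eef_pos: [0.6052, 0.0775, 0.186]
tool_rot: [0.002, 0.697, 0.717, 0.002]
force: [-4.7, 1.4, 11.6]
finger_gap: 0.005
```

```bash
python3 st.py
```

```text
35.025 [0.6052 0.0775 0.186 ] [-4.713   1.3866 11.5719] [ 0.2074  0.7625 -0.0338]
```

About 12 N and standing still. I'll hold.

Call:
play_rows:
  increments:
    - [[0, 0, 0], 0, 0]
    - [[0, 0, 0], 0, 0]
    - [[0, 0, -0.2], 0, 0]
    - [[0, 0, -0.2], 0, 0]
    - [[0, 0, -0.2], 0, 0]

```text
time: 35.65
eef_pos: [0.6052, 0.0775, 0.186]
tool_rot: [0.002, 0.697, 0.717, 0.002]
force: [-4.3, 0.9, 13.0]
finger_gap: 0.004
```

Call:
play_rows:
  increments:
    - [[0, 0, 0], 0, 0]
    - [[0, 0, 0], 0, 0]
    - [[0, 0, 0], 0, 0]
    - [[0, 0, 0], 0, 0]
    - [[0, 0, 0], 0, 0]

```text
time: 36.28
eef_pos: [0.6052, 0.0775, 0.186]
tool_rot: [0.002, 0.697, 0.717, 0.002]
force: [-4.8, 1.1, 12.5]
finger_gap: 0.002
```

Call:
play_rows:
  increments:
    - [[0, 0, 0], 0, 0]
    - [[0, 0, 0], 0, 0]
    - [[0, 0, 0], 0, 0]
    - [[0, 0, 0], 0, 0]
    - [[0, 0, 0], 0, 0]

```text
time: 36.9
eef_pos: [0.6052, 0.0775, 0.186]
tool_rot: [0.002, 0.697, 0.717, 0.002]
force: [-4.5, 1.6, 12.4]
finger_gap: 0.001
```

Held for nearly 2 s at about 12.5 N. I'll lift off gently and check.

Call:
play_rows:
  increments:
    - [[0, 0, 2], 0, 0]
    - [[0, 0, 5], 0, 0]
    - [[0, 0, 10], 0, 0]
    - [[0, 0, 25], 0, 0]
    - [[0, 0, 50], 0, 0]

```text
time: 37.52
eef_pos: [0.6031, 0.0774, 0.2324]
tool_rot: [-0.001, 0.697, 0.717, -0.001]
force: [-0.5, 0.8, 0.4]
finger_gap: -0.001
```

Call:
play_rows:
  increments:
    - [[0, -30, 40], 0, 0]
    - [[0, -80, 60], 0, 0]
    - [[0, -130, 60], 0, 0]
    - [[0, -130, 60], 0, 0]
    - [[0, -130, 60], 0, 0]

```text
time: 38.15
eef_pos: [0.6036, -0.0523, 0.2929]
tool_rot: [-0.0, 0.697, 0.717, 0.0]
force: [0.8, 0.2, -0.7]
finger_gap: -0.002
```

```bash
python3 st.py;python3 - <<'E'
from h import *
w=manip.read_camera("scene")[:,:,::-1][140:310,130:345];cv2.imwrite("pics/f.png",cv2.resize(w,(752,595),interpolation=cv2.INTER_CUBIC))
E
```

```text
38.15 [ 0.6036 -0.0523  0.2929] [ 0.8418  0.2094 -0.6834] [ 0.0316  0.0214 -0.0325]
```

View pics/f.png

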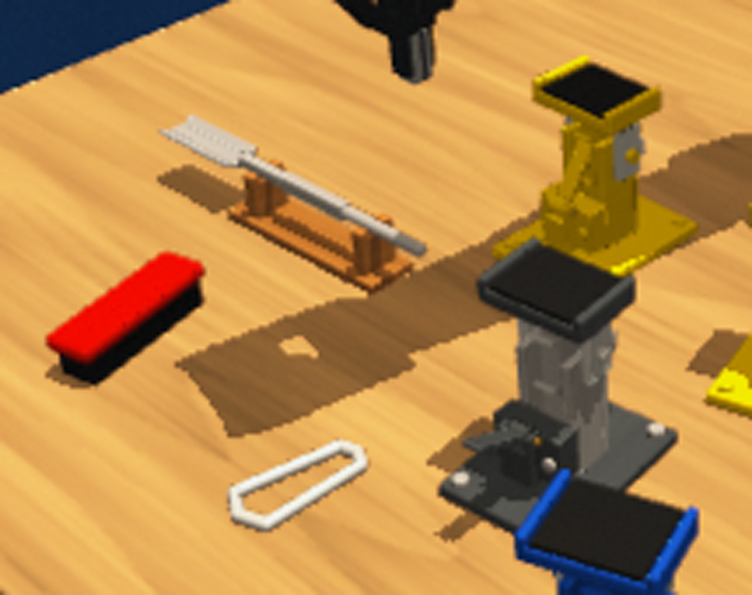

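The saddle is down and resting just above the channel (560,290). The pawl is laid back (480,440), the shoehorn is in its rests, and the bystanders in view are where they were. I'll hand in.

```bash
python3 -c "
from rig import manip;print(manip.finish_job())"
```

```text
the job is handed in; nothing more can be done
None
```

The job is handed in, at about 38 s of the 72 s allowed. No verdict was reported, so what follows rests on my own readings.

- **Pawl:** I felt for the ledge and the plate edges with the shoehorn's handle, slid it under the pawl and swung the pawl back. At the stop the last reading was about 6 N, under the 8 N limit.
- **Shoehorn:** It is back in its rests, and the handle sits in the same image columns as at the start.
- **Saddle:** I pressed it down slowly at 4–5 N until it landed, at a joint value of about 0.014 m estimated from the tool height. I then held it at about 12.5 N downward (about 13.5 N including a sideways component of about 4.5 N) for nearly 2 s.

The last picture showed the pawl laid back, the saddle staying down after release, the shoehorn in its rests, and the brush and carabiner where they were. The wax tin and headlamp were not in that picture, but the arm did not work near them. Forces were read only at the end of each short move, so I did not see peaks in between, and the joint values were inferred rather than read.

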